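Tip the failed fuse parts into the scrap tub and cover it

ROBOT

A 6-joint arm with a two-finger parallel gripper is mounted at the origin on the work surface. World frame = base frame: x ahead of the robot, y to its left, z up, the work surface at z = 0. Lengths are in mm, angles in rad, forces in N, time in s.
With the tool pointing down it reaches from about 400 to 925 mm from the base axis. Payload 12.5 kg.
Tool frame: the origin (TCP) lies between the finger pads; the fingertips stand env.tip_extent ahead of it and the grasp point (between the pads) lies 11 mm behind it (env.tip_extent is the distance from the TCP to the fingertips, in mm); z points along the fingers, y is the line along which they close (so a half turn about z gives the same grasp; the last joint's range is limited). The gripper opens to 95 mm and grips with 3 to 60 N. Pads are 20 mm wide; open, the fingers measure 119 mm over their backs; the gripper's body (75 mm by 180 mm) begins 59 mm behind the grasp point.
Start: joints at [1.075, 0.491, 1.559, -0, 1.092, -0.106], TCP at [237.487, 578.14, 222.661] pointing down, gripper open.
Joint ranges: [-3.1, 3.1], [-0.84, 2.19], [0.05, 2.79], [-1.13, 4.28], [0.06, 2.93], [-2.69, 2.69]. Speed limits (rad/s): [2.22, 2.22, 2.79, 3.14, 3.14, 3.14].

INTERFACE

Orientations are given as [roll, pitch, yaw] about the fixed x, y, z axes, in that order (R = Rz(yaw) Ry(pitch) Rx(roll)).
In Python, from cell import env gives the robot as it stands.
- The arm moves only by the tool carry_out, never from a script. Its argument "motion" is a list of rows, each a list of 5 numbers: the shift along the tool's x, y, z in mm, then the turn about the tool's z in degrees, then the closure, from 0 (fully open) to 1 (shut). A call has 1 to 12 rows; each row shifts and turns the commanded pose from where the row before left it, along the tool's axes as they then stand; what a row does not reach is not made up. A row lasts 1/10 s, in which the tool goes at most 50 mm and 8.59 degrees, less where a joint would pass 70% of its speed; a pose out of reach is approached as far as the arm can. A call with a gripper value outside its range is refused whole. The fingers move at their own pace and stop on an object; the grip force is fixed at half the most. Time passes only in rows, so rows that do not move let the fingers close. It gives the time, the measured TCP pose, the force, the opening and the grip force at its end, in the units of the state.
- env.state(): the state, without advancing time (a new reading comes with each control period).
- env.read_camera(name): name is "side" or "top"; returns a dict with "color" (420x560x3 uint8, red, green, blue), "K" (3x3 intrinsics, pixels), "dist" ([k1, k2, p1, p2, k3] as OpenCV has them; the pictures are not rectified), "R" (3x3) and "t" (3): a world point X has camera coordinates R X + t. Camera axes: x right, y down, z forward; pixel columns grow to the right and rows downward; lengths in mm; the calibration is good to about 2 mm. A picture is of the moment at which its call begins. There is no depth.
- env.job_done(): hands the job in; it is judged then, once.
The state is a dict: "t": time; "joints": joint angles; "qvel": joint speeds; "tau": joint torques, N m; "eef_pos": TCP position; "tcp_rot": TCP orientation; "ft_force": force on the tool from outside, world axes, zero at the start; "moment": the same for the moment, N m; "opening": opening from 0.0 (shut) to 1.0 (fully open); "grip_force": force on a finger pad.
Only numpy, scipy, OpenCV 4.12 (cv2) and the standard library are available. Lean on these libraries where they do the work, as an engineer would, in place of code of your own. Each camera call takes 0.05 s, during which the arm holds its last target. There are 200 camera calls.

TASK

Gather every failed fuse part lying on the bench (fuse carriers, end caps, spring clip, glass lens: whichever are there) into the tilting scrap pan, and once all of them are in it, tip the pan up so that they slide off its open front edge into the scrap tub. Let the pan back down level and set the loose cover on the tub, fully seated and level, with every part inside. Leave the meter, the screwdriver and the jar where they are.

Things in the scene. Friction and masses are not known exactly. Their poses are not given: they have to be found in the camera images.
- carrier1: cracked fuse carrier, a failed part: grey plastic block 44 x 24 x 18 mm (x, y, z) with a 26 x 10 mm ridge along its top to 26 mm height and a copper contact stub on each end (52 mm long over these); origin at the centre of its underside, z up as it lies at the start. None if absent in this run.
- carrier2: second cracked fuse carrier, the same as the first. None if absent.
- endcap1: nickel fuse end cap, a failed part: round, 25 mm in diameter, on a square foot 30 x 30 x 5 mm, 24 mm tall in all; origin at the centre of its underside. None if absent.
- endcap2: second nickel end cap, the same as the first. None if absent.
- clip: steel spring clip, a failed part: U shape, base 36 x 18 x 4 mm (x, y, z) with two upright legs 18 mm wide in y, about 24 mm tall in all; origin at the centre of its underside. None if absent.
- lens: green glass indicator lens, a failed part: round, flange 32 mm in diameter and 5 mm thick, then 26 mm in diameter up to 16 mm, domed top at 23 mm; origin at the centre of its underside. None if absent.
- tipper: fixed stand of the tilting scrap pan, a grey steel cabinet 170 x 170 mm, 98 mm tall; origin at the centre of its underside; its x axis is level and points from the hinge (front) to the handle (back) of the pan.
- pan (a joint): tilt of the scrap pan about its front edge, rad: 0 = down and level, grows as the handle is lifted, stop at 1.15. The hinge is damped: let go, the pan sinks back to 0 in a second or two. Parts slide on the steel from about 0.45 to 0.65 rad on.
- pan_hinge (a point): point on the pan's hinge axis, at the middle of the front edge of the pan (underside of its floor), 112 mm above the bench; x axis along the pan towards the handle, y axis along the hinge; turns with the pan.
- pan_mid (a point): centre of the pan's floor, top side, 88 mm from the hinge line; x axis towards the handle, y parallel to the hinge, z up; turns with the pan. Sheet-steel pan, inside 172 mm long (x, open front edge to back wall) and 168 mm wide (y), walls 22 mm above the floor at both sides and the back. The floor is 116 mm above the bench when down.
- pan_handle (a point): middle of the pan's handle: a round bar 12 mm in diameter and 100 mm long, parallel to the hinge, 218 mm from the hinge line, 42 mm behind the pan's back wall, 125 mm above the bench when the pan is down; x axis as for pan_mid.
- tub: fixed open scrap tub of dark sheet steel in front of the pan's open edge: outside 150 x 180 x 75 mm (x, y, z), walls and floor 4 mm; origin at the centre of its underside; its rear wall stands 10 mm in front of the hinge line, x axis towards the pan, y parallel to the hinge.
- cover: loose cover of the tub, 0.24 kg: plate 154 x 184 mm (x, y), 4 mm thick, underside 8 mm above the origin; below it a locating step 132 x 162 mm, 8 mm deep, that goes inside the tub's mouth (5 mm play each side). Origin at the centre of the step's underside: at 0 on the bench, at 67 mm when seated on the tub. May go on either way round (half turn).
- cover_tab (a point): middle of the cover's grip: an upright steel tab in the centre of its top, 10 mm thick in x, 60 mm long in y, from 12 to 46 mm above the cover's origin; this point is 36 mm above that origin.
- meter: hand-held test meter, 160 x 85 x 40 mm, a bystander; origin at the centre of its underside.
- driver: screwdriver lying on the bench, a bystander.
- jar: small jar of contact paste, 56 mm in diameter, 60 mm tall, a bystander; origin at the centre of its underside.
Mind the look-alikes: they are no part of the job. Leave any orange or purple look-alike of the endcap1 alone.

How it is judged:
By the outcome, as a careful person would: the job done as asked, in the order asked, and still so for the second after the job is handed in, with the robot touching nothing.
Of carrier1, carrier2, endcap1, endcap2, clip, lens only 4 to 6 are there at a start; the rules pass over those that are not, and their reading is None.
At some moment in a run one of carrier1, carrier2, endcap1, endcap2, clip, lens, cover may be knocked a few centimetres aside while the robot is not near it.
Once in a run the grip may slacken for a moment while it holds something.
It also fails if it takes over 200 s, if anything falls off the work surface, if the arm or the gripper's body presses on something with over 40 N, if the wrist force passes 120 N, or if a joint passes its speed limit or range.

## Working session

There is one attempt and no reset: what is moved stays moved. The work goes in short steps, Python scripts to look and compute and a tool call to move; the robot and the scene stay as the last step left them, time stands still between calls to the robot, and variables do not carry over. Pictures are saved under pics/ and viewed, at most 14 in all, crops included, and the job is handed in when it is done.

Besides the shell and the picture viewer there is one more tool, called after "Request:" in YAML: its name, and indented under it one key for each argument. carry_out: Moves the arm, as the interface text tells. Its arguments: {"type":"object","properties":{"motion":{"type":"array"}},"required":["motion"]}

```bash
ls; mkdir -p pics
cat > h.py <<'E'
import numpy as np, cv2
from cell import env
def snap(n,f=None):
    c=env.read_camera(n)
    if f: cv2.imwrite('pics/'+f,cv2.cvtColor(c['color'],cv2.COLOR_RGB2BGR))
    return c
def ray(c,px,z):
    "pixel(s) -> world points on plane z"
    u=cv2.undistortPoints(np.float64(px).reshape(-1,1,2),c['K'],np.float64(c['dist'])).reshape(-1,2)
    R=np.array(c['R']);t=np.array(c['t']);o=-R.T@t
    d=np.c_[u,np.ones(len(u))]@R
    return o+d*((z-o[2])/d[:,2])[:,None]
def proj(c,X):
    return cv2.projectPoints(np.float64(X).reshape(-1,1,3),cv2.Rodrigues(np.array(c['R']))[0],np.float64(c['t']),c['K'],np.float64(c['dist']))[0].reshape(-1,2)
E
python3 - <<'E'
from h import *
for n in('top','side'):
    c=snap(n,n+'0.png'); print(n,-np.array(c['R']).T@c['t'],c['K'][0][0],c['R'])
print(env.state(),env.tip_extent)
E
```

```text
pics
top [ 499.95661642   -3.79875205 1070.5352549 ] 435.9587920480489 [[-0.02878069 -0.99943285  0.01748273]
 [-0.99594944  0.02718111 -0.08570822]
 [ 0.08518441 -0.01987866 -0.99616688]]
side [  67.20720572 -482.71713592  588.98550768] 386.19614869565044 [[ 0.70584823 -0.70823327  0.0135613 ]
 [-0.40168162 -0.41595117 -0.81586549]
 [ 0.58346392  0.57042989 -0.57808269]]
{'t': 0.1, 'joints': array([ 1.07542000e+00,  4.91502810e-01,  1.55937144e+00, -1.95197741e-05,
        1.09168594e+00, -1.05574669e-01]), 'qvel': array([ 5.25862324e-04, -2.49653106e-03, -2.19188483e-03, -1.43904620e-03,
        2.26127061e-03, -8.94727896e-05]), 'tau': array([ 2.75500061e-03, -6.13624191e+01, -2.58605003e+01,  6.93919533e-02,
        4.70674038e-02, -1.16672504e-04]), 'eef_pos': array([237.37836276, 577.95546408, 222.12386116]), 'tcp_rot': array([-3.14062868e+00, -8.47406377e-05,  2.75179996e+00]), 'ft_force': array([-0.74467293,  0.32321863, -0.25320394]), 'moment': array([-0.02112427, -0.00772117, -0.03007434]), 'grip_force': 0.0, 'opening': 1.0031586803348271} 8.0
```

View pics/top0.png

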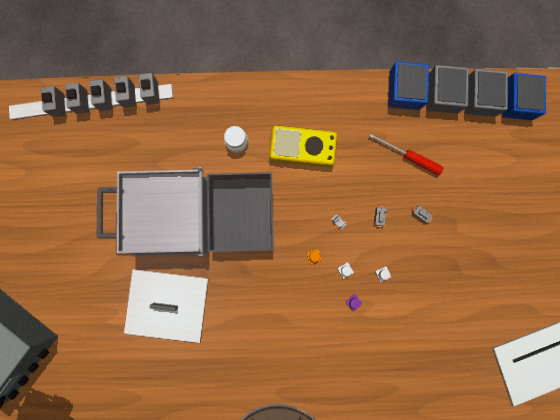

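View pics/side0.png

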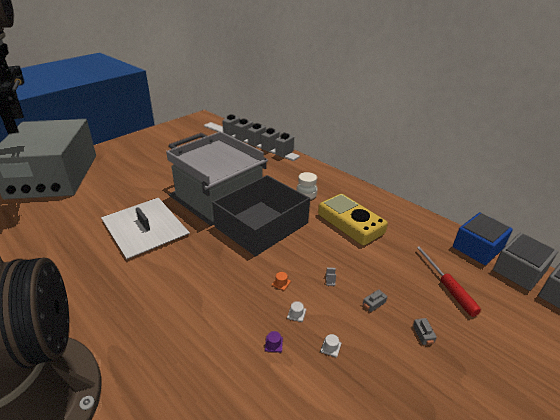

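The top view shows five failed parts: the clip at (339,222), carriers at (381,217) and (422,214), and end caps at (346,270) and (384,274). There is no lens. The orange (315,257) and purple (354,303) caps are the look-alikes. The pan is at left with its handle at (103,213), the tub at (241,212) and the cover at (166,307).

```bash
cat >> h.py <<'E'
def parts(c,roi,smax=75,amin=25,vmin=0):
    x0,y0,x1,y1=roi
    hsv=cv2.cvtColor(c['color'],cv2.COLOR_RGB2HSV)[y0:y1,x0:x1]
    m=((hsv[...,1]<smax)&(hsv[...,2]>=vmin)).astype(np.uint8)*255
    m=cv2.morphologyEx(m,cv2.MORPH_CLOSE,np.ones((3,3)))
    return [k+np.array([x0,y0]) for k in cv2.findContours(m,cv2.RETR_EXTERNAL,cv2.CHAIN_APPROX_NONE)[0] if cv2.contourArea(k)>amin]
def show(c,roi,s,f):
    x0,y0,x1,y1=roi
    cv2.imwrite('pics/'+f,cv2.cvtColor(cv2.resize(c['color'][y0:y1,x0:x1],None,fx=s,fy=s,interpolation=cv2.INTER_CUBIC),cv2.COLOR_RGB2BGR))
def rect(c,k,z):
    p=ray(c,k.reshape(-1,2),z)[:,:2].astype(np.float32)
    return cv2.minAreaRect(p)
E
python3 - <<'E'
from h import *
c=snap('top'); show(c,(300,195,450,315),5,'topcrop.png')
for k in parts(c,(325,190,450,300)):
    r=cv2.boundingRect(k); q=rect(c,k,12); print(r,np.round(q[0],1),np.round(q[1],1),round(q[2],1))
print('pan',np.round(ray(c,[[205,170],[205,254],[118,172],[118,254]],136)[:,:2]))
print('handle',np.round(ray(c,[[99,190],[99,237]],125)[:,:2]))
print('tub',np.round(ray(c,[[209,176],[271,174],[272,251],[209,252]],75)[:,:2]))
print('cover',np.round(ray(c,[[133,270],[208,278],[200,342],[126,333]],12)[:,:2]), ray(c,[[151,305],[177,309]],46)[:,:2])
s=snap('side'); show(s,(255,255,445,365),4,'sidecrop.png')
for k in parts(s,(285,260,445,360)):
    M=cv2.moments(k); b=cv2.boundingRect(k); print(b,np.round(ray(s,[M['m10']/M['m00'],M['m01']/M['m00']],12)[0,:2],1))
E
```

```text
(376, 266, 15, 16) [ 431.9 -268.7] [31.  30.3] 21.1
(338, 262, 16, 17) [ 443.9 -176.7] [30.1 30. ] 28.7
(331, 215, 15, 15) [ 562.5 -165.6] [34.5 19.2] 43.1
(375, 207, 12, 19) [ 572.6 -268.3] [25.4 42.9] 80.3
(413, 206, 19, 17) [ 573.9 -373.6] [44.4 26. ] 53.3
pan [[674. 139.]
 [493. 142.]
 [675. 329.]
 [498. 328.]]
handle [[639. 375.]
 [536. 374.]]
tub [[672. 140.]
 [672.  -3.]
 [495.  -1.]
 [497. 142.]]
cover [[458. 336.]
 [434. 155.]
 [283. 177.]
 [308. 354.]] [[377.67843143 283.48407949]
 [367.01828235 223.03099539]]
(320, 334, 22, 24) [ 428.1 -273.6]
(413, 318, 24, 27) [ 573.  -374.4]
(287, 301, 19, 21) [ 440.6 -181.8]
(363, 290, 24, 22) [ 571.7 -270.7]
(326, 267, 10, 19) [ 558.5 -169.7]
(428, 260, 17, 16) [ 744.7 -313. ]
```

View pics/topcrop.png

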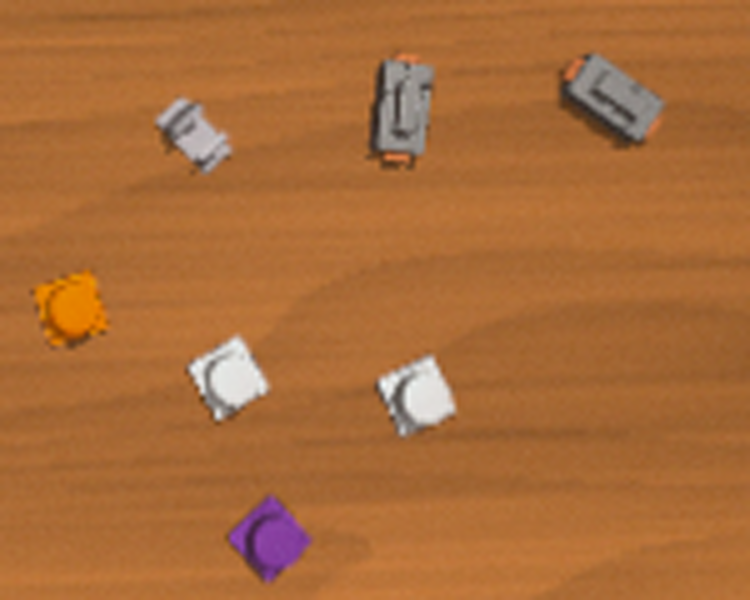

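View pics/sidecrop.png

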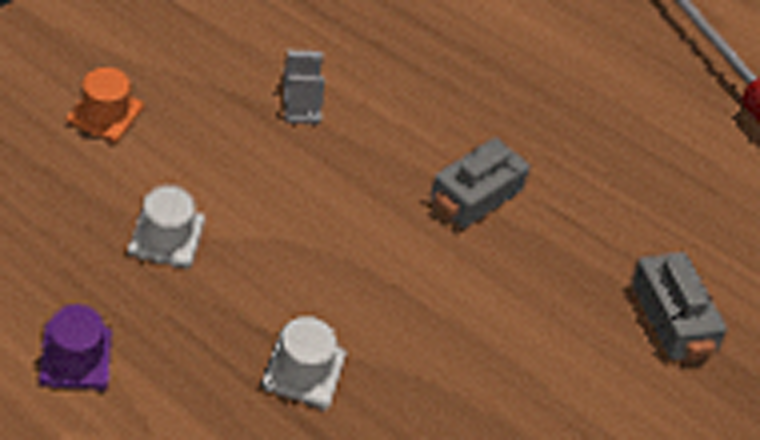

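The crops confirm it: the clip's long axis is at about 40°, the carriers' at about -7° and 52°, and two white caps sit beside the orange and purple look-alikes. I'll write a small planner for tool-frame deltas and start moving.

```bash
cat >> h.py <<'E'
def plan(x,y,z,yaw,pos=None,yaw0=None,step=45):
    "turn first, then shift; tool pointing down"
    s=env.state(); p=np.array(pos if pos is not None else s['eef_pos']); y0=np.degrees(s['tcp_rot'][2]) if yaw0 is None else yaw0
    t=-((yaw-y0+180)%360-180)
    a=np.radians(yaw); d=np.array([x,y,z])-p
    v=np.array([np.cos(a)*d[0]+np.sin(a)*d[1], np.sin(a)*d[0]-np.cos(a)*d[1], -d[2]])
    n=max(1,int(np.ceil(np.linalg.norm(v)/step))); m=max(1,int(np.ceil(abs(t)/8.5)))
    print('turn %d x %.1f'%(m,t/m),'| shift %d x'%n,np.round(v/n,1),'total',np.round(v,1))
def see():
    o=[]
    for n,r in(('top',(320,190,450,300)),('side',(285,260,445,360))):
        c=snap(n)
        for k in parts(c,r):
            if n=='top': q=rect(c,k,8); print('top',np.round(q[0],1),np.round(q[1],1),round(q[2],1))
            else:
                M=cv2.moments(k); print('side',np.round(ray(c,[M['m10']/M['m00'],M['m01']/M['m00']],12)[0,:2],1))
E
python3 - <<'E'
from h import *
plan(560,200,215,180)
plan(437,-179,150,180,pos=[560,200,215],yaw0=180)
E
```

```text
turn 3 x -7.4 | shift 12 x [-26.9 -31.5   0.6] total [-322.6 -378.     7.3]
turn 1 x 0.0 | shift 9 x [ 13.7 -42.1   7.2] total [ 123. -379.   65.]
```

Request:
carry_out:
  motion:
    - [0,0,0,-7.4,0.4]
    - [0,0,0,-7.4,0.4]
    - [0,0,0,-7.5,0.4]
    - [-36,-42,1,0,0.4]
    - [-36,-42,1,0,0.4]
    - [-36,-42,1,0,0.4]
    - [-36,-42,1,0,0.4]
    - [-36,-42,1,0,0.4]
    - [-36,-42,1,0,0.4]
    - [-36,-42,1,0,0.4]
    - [-36,-42,1,0,0.4]
    - [-36,-42,0,0,0.4]

```text
t: 1.4
eef_pos: [531.1, 234.5, 215.3]
tcp_rot: [3.142, -0.0, 3.141]
ft_force: [0.2, 0.5, -0.3]
opening: 0.601
grip_force: 0.0
```

Request:
carry_out:
  motion:
    - [14,-42,7,0,0.4]
    - [14,-42,7,0,0.4]
    - [14,-42,7,0,0.4]
    - [14,-42,7,0,0.4]
    - [14,-42,7,0,0.4]
    - [14,-42,7,0,0.4]
    - [14,-42,7,0,0.4]
    - [14,-42,7,0,0.4]
    - [11,-42,7,0,0.4]
    - [0,0,0,0,0.4]
    - [0,0,0,0,0.4]

```text
t: 2.5
eef_pos: [406.6, -142.2, 152.3]
tcp_rot: [3.141, -0.0, 3.138]
ft_force: [0.9, 0.6, -0.1]
opening: 0.601
grip_force: 0.0
```

Run:
```python
from h import *
see(); s=env.state(); print(s['t'],s['eef_pos'],s['tcp_rot'],s['opening'])
plan(442.5,-179,16,180)
```

```text
top [ 399.5 -126.5] [24.3 48.1] 88.0
top [ 416.  -277.4] [69.6 40.5] 35.7
top [ 562.7 -166.2] [34.6 19.2] 43.1
top [ 573.  -269.6] [24.9 43.4] 80.3
top [ 574.4 -375.1] [44.6 25.7] 53.3
side [ 428.1 -273.7]
side [ 572.8 -374.5]
side [ 440.6 -181.8]
side [ 571.3 -270.6]
side [ 558.4 -169.8]
side [ 744.8 -312.9]
2.6 [ 407.07845007 -140.86428323  152.50661574] [3.14140241e+00 1.45869092e-04 3.14150391e+00] 0.5970352714531341
turn 1 x -0.0 | shift 4 x [-8.9 -9.5 34.1] total [-35.4 -38.1 136.5]
```

Request:
carry_out:
  motion:
    - [-18,-19,0,0,0.4]
    - [-17,-19,0,0,0.4]
    - [0,0,45,0,0.4]
    - [0,0,45,0,0.4]
    - [0,0,30,0,0.4]
    - [0,0,16,0,0.4]
    - [0,0,0,0,0.4]
    - [0,0,0,0,0.8]
    - [0,0,0,0,1]
    - [0,0,0,0,1]
    - [0,0,0,0,1]
    - [0,0,0,0,1]

```text
t: 3.8
eef_pos: [442.1, -179.7, 17.0]
tcp_rot: [-3.141, 0.001, 3.141]
ft_force: [0.2, 1.2, 6.8]
opening: 0.255
grip_force: 30.0
```

Run:
```python
from h import *
plan(535,205,190,180,pos=[442,-179,190])
```

```text
turn 1 x -0.0 | shift 9 x [-10.3  42.7   0. ] total [-93. 384.   0.]
```

Request:
carry_out:
  motion:
    - [0,0,-25,0,1]
    - [0,0,-45,0,1]
    - [0,0,-45,0,1]
    - [0,0,-45,0,1]
    - [0,0,-13,0,1]
    - [-5,20,0,0,1]
    - [-10,40,0,0,1]
    - [-10,40,0,0,1]
    - [-10,40,0,0,1]
    - [-10,40,0,0,1]
    - [-10,40,0,0,1]
    - [-10,40,0,0,1]

```text
t: 5.0
eef_pos: [507.1, 82.0, 189.6]
tcp_rot: [3.142, 0.0, 3.141]
ft_force: [-0.0, -0.4, -0.8]
opening: 0.254
grip_force: 30.0
```

Request:
carry_out:
  motion:
    - [-10,40,0,0,1]
    - [-10,40,0,0,1]
    - [-8,32,0,0,1]
    - [0,12,0,0,1]
    - [0,0,0,0,1]
    - [0,0,0,0,1]

```text
t: 5.6
eef_pos: [534.7, 203.5, 189.3]
tcp_rot: [-3.141, -0.0, 3.141]
ft_force: [0.1, 0.4, -0.6]
opening: 0.253
grip_force: 30.0
```

Request:
carry_out:
  motion:
    - [0,0,30,0,1]
    - [0,0,18,0,1]
    - [0,0,7,0,1]
    - [0,0,0,0,1]
    - [0,0,0,0,0.55]
    - [0,0,0,0,0.55]
    - [0,0,0,0,0.55]
    - [0,0,-30,0,0.5]
    - [0,0,-40,0,0.4]
    - [0,0,0,0,0.4]

```text
t: 6.6
eef_pos: [536.8, 204.9, 209.3]
tcp_rot: [3.14, 0.008, 3.141]
ft_force: [0.8, -0.1, -0.5]
opening: 0.583
grip_force: 0.0
```

Run:
```python
from h import *
see(); c=snap('top'); show(c,(90,150,290,350),3,'p1.png')
for k in parts(c,(122,176,200,250),40,20,195): print(cv2.boundingRect(k))
plan(430,-273,150,180)
```

```text
top [ 431.6 -269.7] [31.2 30.5] 21.1
top [ 562.7 -166.2] [34.6 19.2] 43.1
top [ 573.1 -269.3] [25.5 43.4] 80.3
top [ 574.3 -375. ] [44.6 25.9] 53.3
side [ 428.1 -273.7]
side [ 572.8 -374.5]
side [ 571.1 -270.6]
side [ 558.4 -169.8]
side [ 744.6 -313.2]
(122, 176, 78, 38)
turn 1 x -0.0 | shift 11 x [  9.5 -43.4   4.9] total [ 104.8 -477.3   54.2]
```

Request:
carry_out:
  motion:
    - [5,-20,0,0,0.4]
    - [9,-42,0,0,0.4]
    - [9,-42,0,0,0.4]
    - [9,-42,0,0,0.4]
    - [9,-42,0,0,0.4]
    - [9,-42,5,0,0.4]
    - [9,-42,10,0,0.4]
    - [9,-42,10,0,0.4]
    - [9,-42,10,0,0.4]
    - [9,-42,10,0,0.4]
    - [9,-42,10,0,0.4]
    - [9,-35,0,0,0.4]

```text
t: 7.95
eef_pos: [429.3, -272.0, 147.1]
tcp_rot: [3.139, -0.003, 3.14]
ft_force: [0.2, -0.4, 1.5]
opening: 0.596
grip_force: 0.0
```

Run:
```python
from h import *
c=snap('side','p2.png'); print(env.state()['eef_pos'])
for k in parts(c,(285,260,445,360)):
    M=cv2.moments(k); print('side',np.round(ray(c,[M['m10']/M['m00'],M['m01']/M['m00']],12)[0,:2],1))
plan(430,-272.5,16,180)
```

```text
[ 429.08586374 -275.97673208  147.63337066]
side [ 428.1 -273.6]
side [ 572.8 -374.5]
side [ 744.6 -313.2]
side [ 616.4 -228.3]
turn 1 x -0.1 | shift 3 x [-0.3  1.2 43.9] total [ -0.9   3.5 131.6]
```

View pics/p2.png

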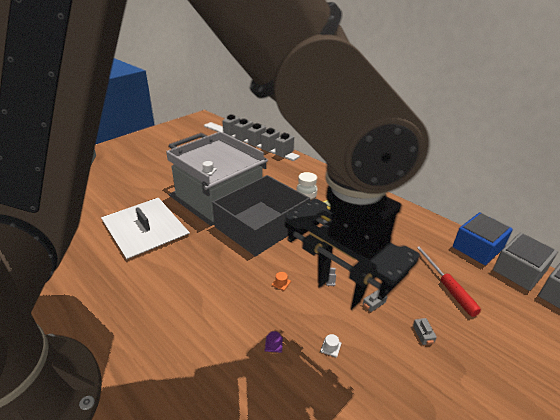

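The side view shows cap 1 standing in the pan at (208,167) and cap 2 still in place at (331,343).

Request:
carry_out:
  motion:
    - [0,3,30,0,0.4]
    - [0,0,45,0,0.4]
    - [0,0,35,0,0.4]
    - [0,0,20,0,0.4]
    - [0,0,1,0,0.4]
    - [0,0,0,0,0.8]
    - [0,0,0,0,1]
    - [0,0,0,0,1]
    - [0,0,0,0,1]
    - [0,0,0,0,1]

```text
t: 9.0
eef_pos: [431.1, -267.8, 19.1]
tcp_rot: [-3.141, 0.001, 3.141]
ft_force: [-0.0, 0.5, 6.6]
opening: 0.251
grip_force: 30.0
```

Request:
carry_out:
  motion:
    - [0,0,-25,0,1]
    - [0,0,-45,0,1]
    - [0,0,-45,0,1]
    - [0,0,-45,0,1]
    - [-6,20,-13,0,1]
    - [-14,43,0,0,1]
    - [-14,43,0,0,1]
    - [-14,43,0,0,1]
    - [-14,43,0,0,1]
    - [-14,43,0,0,1]
    - [-14,43,0,0,1]
    - [-14,43,0,0,1]

```text
t: 10.2
eef_pos: [535.1, 55.3, 191.7]
tcp_rot: [3.142, 0.0, 3.141]
ft_force: [0.7, -0.2, 0.0]
opening: 0.258
grip_force: 30.0
```

Run:
```python
from h import *
plan(585,205,190,180)
```

```text
turn 1 x -0.0 | shift 4 x [-12.5  37.4   0.4] total [-49.9 149.7   1.7]
```

Request:
carry_out:
  motion:
    - [-13,38,0,0,1]
    - [-13,38,0,0,1]
    - [-13,38,0,0,1]
    - [-10,27,0,0,1]
    - [0,6,0,0,1]
    - [0,0,20,0,1]
    - [0,0,20,0,1]
    - [0,0,10,0,1]
    - [0,0,3,0,1]
    - [0,0,0,0,1]

```text
t: 11.2
eef_pos: [584.1, 199.9, 138.6]
tcp_rot: [3.142, -0.0, 3.141]
ft_force: [-0.9, -0.0, 0.1]
opening: 0.254
grip_force: 30.0
```

Request:
carry_out:
  motion:
    - [0,0,0,0,0.55]
    - [0,0,0,0,0.55]
    - [0,0,0,0,0.55]
    - [0,0,-30,0,0.5]
    - [0,0,-40,0,0.4]
    - [0,0,0,0,0.4]

```text
t: 11.8
eef_pos: [585.9, 200.8, 213.6]
tcp_rot: [3.14, 0.008, 3.141]
ft_force: [0.1, 0.7, 0.4]
opening: 0.588
grip_force: 0.0
```

Run:
```python
from h import *
see(); print(env.state()['eef_pos'])
plan(571,-270,150,172)
```

```text
top [ 562.7 -166.2] [34.6 19.2] 43.1
top [ 573.1 -269.3] [25.5 43.4] 80.3
top [ 574.6 -375. ] [44.6 25.9] 54.6
side [ 572.9 -374.4]
side [ 571.6 -270.7]
side [ 558.4 -169.8]
side [ 744.7 -313. ]
[584.23878205 200.39042379 209.36712853]
turn 1 x 8.0 | shift 11 x [ -4.8 -42.5   5.4] total [ -52.4 -467.7   59.4]
```

Request:
carry_out:
  motion:
    - [0,0,0,8,0.4]
    - [-5,-25,0,0,0.4]
    - [-5,-43,0,0,0.4]
    - [-5,-43,0,0,0.4]
    - [-5,-43,0,0,0.4]
    - [-5,-43,5,0,0.4]
    - [-5,-43,10,0,0.4]
    - [-5,-43,10,0,0.4]
    - [-5,-43,10,0,0.4]
    - [-5,-43,10,0,0.4]
    - [-5,-43,10,0,0.4]
    - [-2,-43,5,0,0.4]

```text
t: 13.1
eef_pos: [571.1, -258.9, 146.2]
tcp_rot: [3.14, -0.002, 3.001]
ft_force: [0.1, 1.1, -0.5]
opening: 0.597
grip_force: 0.0
```

Request:
carry_out:
  motion:
    - [0,0,0,0,0.4]
    - [0,0,0,0,0.4]

```text
t: 13.3
eef_pos: [571.1, -258.0, 147.0]
tcp_rot: [3.14, -0.002, 2.999]
ft_force: [0.4, 0.6, -0.5]
opening: 0.602
grip_force: 0.0
```

Run:
```python
from h import *
plan(572,-269.5,11.5,172);print(env.state()['eef_pos'])
see()
```

```text
turn 1 x -0.1 | shift 4 x [-0.6 -2.8 33.9] total [ -2.5 -11.3 135.5]
[ 571.1486865  -257.951413    146.98050583]
top [ 402.4 -256.3] [39.  95.7] 48.7
top [ 539.  -385.6] [116.   31.5] 77.4
top [ 562.2 -165.8] [35.2 19.7] 40.1
top [ 597.6 -259.8] [82.3 88.6] 81.1
side [ 572.8 -374.4]
side [ 571.2 -270.6]
side [ 558.4 -169.8]
side [ 744.7 -313. ]
```

Request:
carry_out:
  motion:
    - [-2,-11,30,0,0.4]
    - [0,0,45,0,0.4]
    - [0,0,40,0,0.4]
    - [0,0,19,0,0.4]
    - [0,0,1,0,0.4]
    - [0,0,0,0,0.8]
    - [0,0,0,0,1]
    - [0,0,0,0,1]
    - [0,0,0,0,1]
    - [0,0,0,0,1]

```text
t: 14.4
eef_pos: [572.7, -268.8, 14.1]
tcp_rot: [-3.141, 0.001, 3.001]
ft_force: [-1.2, 0.9, 5.4]
opening: 0.248
grip_force: 29.9
```

Run:
```python
from h import *
plan(637,205,190,172); plan(637,205,190,172,pos=[572,-268,190])
```

```text
turn 1 x -0.0 | shift 12 x [  0.2  39.8 -14.7] total [   2.2  478.1 -175.9]
turn 1 x -0.0 | shift 11 x [ 0.1 43.4  0. ] total [  1.5 477.4   0. ]
```

Request:
carry_out:
  motion:
    - [0,0,-25,0,1]
    - [0,0,-45,0,1]
    - [0,0,-45,0,1]
    - [0,10,-45,0,1]
    - [0,30,-16,0,1]
    - [0,43,0,0,1]
    - [0,43,0,0,1]
    - [0,43,0,0,1]
    - [0,43,0,0,1]
    - [0,43,0,0,1]
    - [0,43,0,0,1]
    - [0,43,0,0,1]

```text
t: 15.6
eef_pos: [620.0, 70.7, 189.7]
tcp_rot: [3.141, 0.0, 3.001]
ft_force: [0.1, -1.0, -0.4]
opening: 0.248
grip_force: 29.9
```

Request:
carry_out:
  motion:
    - [0,43,0,0,1]
    - [0,43,0,0,1]
    - [0,35,0,0,1]
    - [0,15,0,0,1]
    - [0,0,0,0,1]
    - [0,0,0,0,1]

```text
t: 16.2
eef_pos: [638.9, 202.8, 189.3]
tcp_rot: [-3.141, -0.0, 3.001]
ft_force: [0.2, -0.1, 0.3]
opening: 0.251
grip_force: 29.9
```

Run:
```python
from h import *
s=env.state();print(s['eef_pos'],s['opening'],s['grip_force']);plan(637,205,131,172)
```

```text
[638.90569995 202.80994574 189.30742057] 0.25109040203803495 29.858686923980713
turn 1 x -0.0 | shift 2 x [ 1.1  1.  29.2] total [ 2.2  1.9 58.3]
```

Request:
carry_out:
  motion:
    - [6,1,15,0,1]
    - [0,0,25,0,1]
    - [0,0,15,0,1]
    - [0,0,4,0,1]
    - [0,0,0,0,1]
    - [0,0,0,0,0.55]
    - [0,0,0,0,0.55]
    - [0,0,0,0,0.55]
    - [0,0,-30,0,0.5]
    - [0,0,-40,0,0.4]
    - [0,0,0,0,0.4]

```text
t: 17.3
eef_pos: [635.1, 206.0, 205.8]
tcp_rot: [3.139, 0.008, 3.002]
ft_force: [0.0, 1.0, -0.5]
opening: 0.583
grip_force: 0.0
```

Run:
```python
from h import *
see(); print(env.state()['eef_pos'])
plan(560.5,-168,150,130); plan(560.5,-168,150,172)
```

```text
top [ 562.7 -166.2] [34.6 19.2] 43.1
top [ 574.3 -375. ] [44.8 26.2] 52.7
side [ 572.8 -374.5]
side [ 558.4 -169.8]
side [ 744.7 -313. ]
[633.44779342 205.54536295 201.26054006]
turn 5 x 8.4 | shift 9 x [-26.6 -32.9   5.7] total [-239.3 -296.    51.3]
turn 1 x -0.0 | shift 9 x [  2.3 -42.2   5.7] total [  20.3 -380.1   51.3]
```

Request:
carry_out:
  motion:
    - [1,-20,0,0,0.3]
    - [2,-40,0,0,0.3]
    - [2,-43,0,0,0.3]
    - [2,-43,0,0,0.3]
    - [2,-43,5,0,0.3]
    - [2,-43,10,0,0.3]
    - [2,-43,10,0,0.3]
    - [2,-43,10,0,0.3]
    - [2,-43,10,0,0.3]
    - [2,-25,6,0,0.3]

```text
t: 18.4
eef_pos: [558.5, -177.2, 147.5]
tcp_rot: [3.141, -0.003, 2.999]
ft_force: [0.1, -0.7, -0.0]
opening: 0.698
grip_force: 0.0
```

Request:
carry_out:
  motion:
    - [0,0,0,8,0.3]
    - [0,0,0,8,0.3]
    - [0,0,0,8,0.3]
    - [0,0,0,8,0.3]
    - [0,0,0,8,0.3]
    - [0,0,0,2,0.3]
    - [0,0,0,0,0.3]
    - [0,0,0,0,0.3]

```text
t: 19.2
eef_pos: [559.8, -174.3, 148.7]
tcp_rot: [-3.141, -0.001, 2.269]
ft_force: [0.4, 0.6, 0.2]
opening: 0.702
grip_force: 0.0
```

Run:
```python
from h import *
c=snap('side'); print(env.state()['eef_pos'])
for k in parts(c,(285,260,445,360)):
    M=cv2.moments(k); print('side',np.round(ray(c,[M['m10']/M['m00'],M['m01']/M['m00']],12)[0,:2],1))
plan(560.5,-168,13,130)
```

```text
[ 560.00085325 -174.27472092  148.86572043]
side [ 572.8 -374.4]
side [ 558.5 -169.6]
side [ 744.7 -313.2]
turn 1 x 0.0 | shift 4 x [ 1.1  1.1 34. ] total [  4.5   4.4 135.9]
```

Request:
carry_out:
  motion:
    - [4,4,30,0,0.3]
    - [0,0,45,0,0.3]
    - [0,0,40,0,0.3]
    - [0,0,20,0,0.3]
    - [0,0,1,0,0.3]
    - [0,0,0,0,0.7]
    - [0,0,0,0,1]
    - [0,0,0,0,1]
    - [0,0,0,0,1]
    - [0,0,0,0,1]

```text
t: 20.25
eef_pos: [561.3, -168.5, 14.0]
tcp_rot: [3.141, 0.001, 2.268]
ft_force: [-0.1, -0.0, 0.3]
opening: 0.336
grip_force: 0.0
```

Run:
```python
from h import *
print(env.state()['opening']*95)
plan(550,270,190,130,pos=[560.5,-168,190]); show(snap('side'),(250,200,410,320),4,'clip.png')
```

```text
31.901080985877034
turn 1 x -0.0 | shift 10 x [34.2 27.3 -0. ] total [342.3 273.5  -0. ]
```

View pics/clip.png

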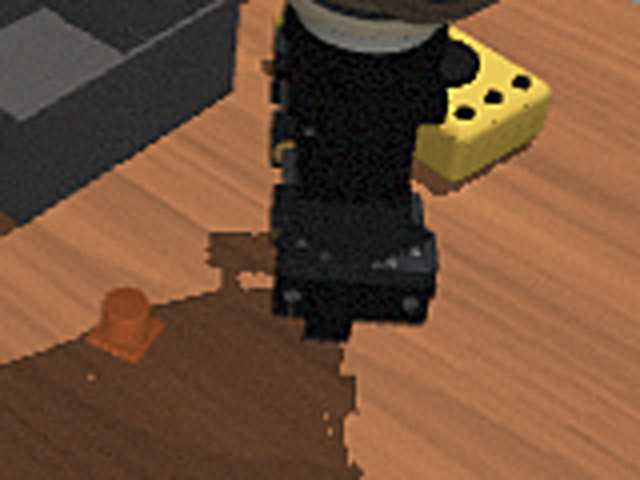

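The gripper hides the clip, and the fingers were still moving at that reading. I'll give them more time.

Request:
carry_out:
  motion:
    - [0,0,0,0,1]
    - [0,0,0,0,1]
    - [0,0,0,0,1]
    - [0,0,0,0,1]

```text
t: 20.7
eef_pos: [561.3, -168.4, 13.8]
tcp_rot: [3.141, 0.001, 2.268]
ft_force: [-0.8, 0.6, 6.8]
opening: 0.262
grip_force: 30.1
```

Request:
carry_out:
  motion:
    - [0,0,-25,0,1]
    - [0,0,-45,0,1]
    - [0,0,-45,0,1]
    - [0,0,-45,0,1]
    - [15,12,-17,0,1]
    - [34,27,0,0,1]
    - [34,27,0,0,1]
    - [34,27,0,0,1]
    - [34,27,0,0,1]
    - [34,27,0,0,1]
    - [34,27,0,0,1]
    - [34,27,0,0,1]

```text
t: 21.9
eef_pos: [552.1, 156.3, 190.3]
tcp_rot: [-3.141, -0.0, 2.268]
ft_force: [0.0, -0.5, -0.2]
opening: 0.26
grip_force: 29.8
```

Request:
carry_out:
  motion:
    - [34,27,0,0,1]
    - [34,27,0,0,1]
    - [20,16,0,0,1]
    - [0,0,0,0,1]
    - [0,0,0,0,1]

```text
t: 22.4
eef_pos: [549.3, 267.0, 190.0]
tcp_rot: [-3.141, -0.0, 2.27]
ft_force: [-0.2, 1.1, -0.3]
opening: 0.26
grip_force: 29.8
```

Run:
```python
from h import *
print(env.state()['eef_pos']);plan(550,270,132,130)
```

```text
[549.30384805 266.99301038 190.03613945]
turn 1 x 0.0 | shift 2 x [ 0.9  1.2 29. ] total [ 1.9  2.5 58. ]
```

Request:
carry_out:
  motion:
    - [1,1,15,0,1]
    - [0,0,25,0,1]
    - [0,0,14,0,1]
    - [0,0,4,0,1]
    - [0,0,0,0,1]
    - [0,0,0,0,0.55]
    - [0,0,0,0,0.55]
    - [0,0,0,0,0.55]
    - [0,0,-30,0,0.5]
    - [0,0,-40,0,0.4]
    - [0,0,0,0,0.4]

```text
t: 23.5
eef_pos: [551.5, 269.2, 207.7]
tcp_rot: [3.134, 0.003, 2.269]
ft_force: [0.9, -0.2, -0.2]
opening: 0.582
grip_force: 0.0
```

Run:
```python
from h import *
see(); print(env.state()['eef_pos'])
plan(573,-374,150,53); plan(573,-374,150,130)
```

```text
top [ 574.5 -375.2] [44.6 25.5] 53.3
side [ 572.8 -374.5]
side [ 744.7 -313.2]
[549.95789144 268.54436562 203.4723402 ]
turn 10 x 7.7 | shift 15 x [-33.3  27.    3.6] total [-499.3  405.1   53.5]
turn 1 x -0.0 | shift 15 x [-33.8 -26.4   3.6] total [-507.  -395.4   53.5]
```

Request:
carry_out:
  motion:
    - [-17,-13,0,0,0.4]
    - [-34,-26,0,0,0.4]
    - [-34,-26,0,0,0.4]
    - [-34,-26,0,0,0.4]
    - [-34,-26,0,0,0.4]
    - [-34,-26,0,0,0.4]
    - [-34,-26,0,0,0.4]
    - [-34,-26,0,0,0.4]
    - [-34,-26,5,0,0.4]
    - [-34,-26,10,0,0.4]
    - [-34,-26,10,0,0.4]
    - [-34,-26,10,0,0.4]

```text
t: 24.8
eef_pos: [571.2, -224.9, 165.9]
tcp_rot: [-3.141, -0.002, 2.268]
ft_force: [1.6, -0.0, -0.3]
opening: 0.598
grip_force: 0.0
```

Request:
carry_out:
  motion:
    - [-34,-26,10,0,0.4]
    - [-34,-26,5,0,0.4]
    - [0,0,0,8,0.4]
    - [0,0,0,8,0.4]
    - [0,0,0,8,0.4]
    - [0,0,0,8,0.4]
    - [0,0,0,8,0.4]
    - [0,0,0,8,0.4]
    - [0,0,0,8,0.4]
    - [0,0,0,8,0.4]
    - [0,0,0,8,0.4]
    - [0,0,0,5,0.4]

```text
t: 26.0
eef_pos: [575.2, -308.5, 151.0]
tcp_rot: [-3.14, 0.0, 0.919]
ft_force: [0.4, 0.6, -0.9]
opening: 0.595
grip_force: 0.0
```

Run:
```python
from h import *
c=snap('side'); print(env.state()['eef_pos'])
for k in parts(c,(285,260,445,360)):
    M=cv2.moments(k); print('side',np.round(ray(c,[M['m10']/M['m00'],M['m01']/M['m00']],12)[0,:2],1))
plan(573.5,-374,11,53)
```

```text
[ 575.18217423 -308.50162089  151.06975231]
side [ 572.8 -374.4]
side [ 744.4 -313.8]
turn 1 x -0.6 | shift 4 x [-13.3   9.5  35. ] total [-53.3  38.1 140.1]
```

Request:
carry_out:
  motion:
    - [-27,19,0,0,0.4]
    - [-26,19,0,0,0.4]
    - [0,0,40,0,0.4]
    - [0,0,45,0,0.4]
    - [0,0,34,0,0.4]
    - [0,0,20,0,0.4]
    - [0,0,1,0,0.4]
    - [0,0,0,0,0.8]
    - [0,0,0,0,1]
    - [0,0,0,0,1]
    - [0,0,0,0,1]
    - [0,0,0,0,1]

```text
t: 27.25
eef_pos: [574.1, -374.0, 12.6]
tcp_rot: [3.141, -0.0, 0.925]
ft_force: [-0.5, 0.5, -0.1]
opening: 0.251
grip_force: 30.0
```

Run:
```python
from h import *
print(env.state()['eef_pos'],env.state()['opening']);plan(622,275,190,53,pos=[573.5,-374,190])
```

```text
[ 574.10928277 -374.0375639    12.60931459] 0.25096241404010566
turn 1 x -0.0 | shift 15 x [ 36.5 -23.5  -0. ] total [ 547.5 -351.8   -0. ]
```

Request:
carry_out:
  motion:
    - [0,0,-25,0,1]
    - [0,0,-45,0,1]
    - [0,0,-45,0,1]
    - [0,0,-45,0,1]
    - [18,-12,-17,0,1]
    - [36,-23,0,0,1]
    - [36,-23,0,0,1]
    - [36,-23,0,0,1]
    - [36,-23,0,0,1]
    - [36,-23,0,0,1]
    - [36,-23,0,0,1]
    - [36,-23,0,0,1]

```text
t: 28.45
eef_pos: [598.4, -52.6, 189.6]
tcp_rot: [3.141, -0.0, 0.924]
ft_force: [0.6, -0.4, -0.6]
opening: 0.251
grip_force: 30.0
```

Request:
carry_out:
  motion:
    - [36,-23,0,0,1]
    - [36,-23,0,0,1]
    - [36,-23,0,0,1]
    - [36,-23,0,0,1]
    - [36,-23,0,0,1]
    - [36,-23,0,0,1]
    - [36,-23,0,0,1]
    - [20,-13,0,0,1]
    - [0,0,0,0,1]

```text
t: 29.35
eef_pos: [623.0, 270.7, 189.2]
tcp_rot: [-3.141, -0.0, 0.928]
ft_force: [-0.6, -0.8, -0.5]
opening: 0.249
grip_force: 30.0
```

Run:
```python
from h import *
s=env.state();print(s['eef_pos'],s['opening']);plan(622,275,130.5,53)
```

```text
[622.97816981 270.65557441 189.16080126] 0.24896399443619907
turn 1 x 0.2 | shift 2 x [ 1.4 -1.7 29.3] total [ 2.9 -3.4 58.7]
```

Request:
carry_out:
  motion:
    - [1,-1,15,0,1]
    - [0,0,25,0,1]
    - [0,0,14,0,1]
    - [0,0,4,0,1]
    - [0,0,0,0,1]
    - [0,0,0,0,0.55]
    - [0,0,0,0,0.55]
    - [0,0,0,0,0.55]
    - [0,0,-30,0,0.5]
    - [0,0,-40,0,0.4]
    - [0,0,-10,0,0.4]
    - [0,0,0,0,0.4]

```text
t: 30.55
eef_pos: [623.8, 269.3, 213.6]
tcp_rot: [3.139, -0.003, 0.925]
ft_force: [-0.5, -0.2, -1.5]
opening: 0.594
grip_force: 0.0
```

Run:
```python
from h import *
plan(588,450,215,0,yaw0=53);s=env.state();print(s['eef_pos'],s['tcp_rot'])
```

```text
turn 7 x 7.6 | shift 5 x [ -7.2 -36.1  -0.3] total [ -35.8 -180.7   -1.4]
[623.79563038 269.2725618  213.57805524] [ 3.13940605 -0.00323228  0.9245811 ]
```

Request:
carry_out:
  motion:
    - [0,0,0,7.6,0.4]
    - [0,0,0,7.6,0.4]
    - [0,0,0,7.6,0.4]
    - [0,0,0,7.6,0.4]
    - [0,0,0,7.6,0.4]
    - [0,0,0,7.6,0.4]
    - [0,0,0,7.4,0.4]
    - [-9,-45,0,0,0.4]
    - [-9,-45,0,0,0.4]
    - [-9,-45,0,0,0.4]
    - [-9,-45,0,0,0.4]
    - [0,0,0,0,0.4]

```text
t: 31.75
eef_pos: [584.8, 453.8, 208.9]
tcp_rot: [3.141, 0.002, 0.004]
ft_force: [-0.1, -0.3, -0.9]
opening: 0.598
grip_force: 0.0
```

Run:
```python
from h import *
c=snap('top'); show(c,(70,150,290,350),3,'p4.png'); s=env.state();print(s['eef_pos'],s['tcp_rot'])
s=snap('side');show(s,(160,100,320,260),4,'p5.png')
```

```text
[585.69262643 451.27100996 208.99906908] [3.14031356e+00 2.24832684e-03 2.98341756e-03]
```

View pics/p4.png

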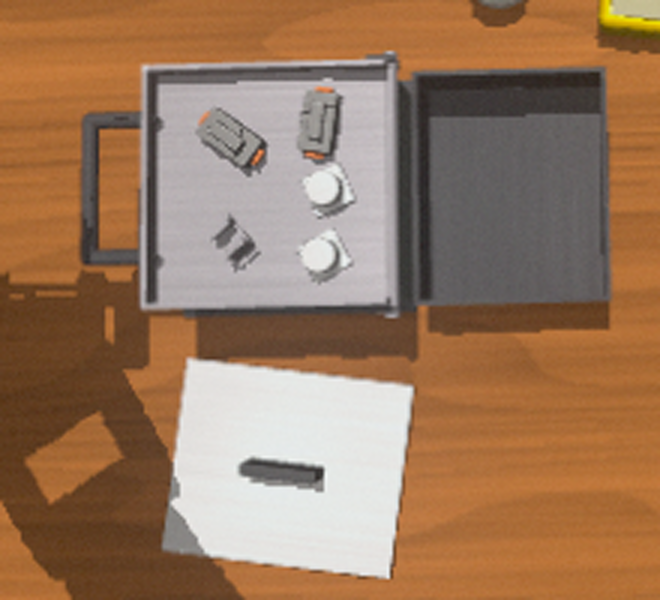

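View pics/p5.png

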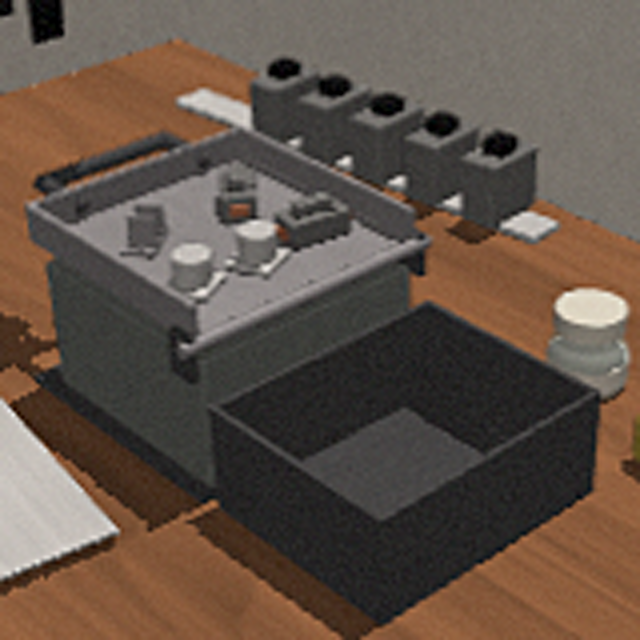

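All five parts are in the pan: two carriers, two caps and the clip. The handle bar is at crop x≈89, y 112–264, and the tub is empty.

Run:
```python
from h import *
c=snap('top'); f=lambda P:np.float64(P)/3+[70,150]
h=ray(c,f([[89,114],[89,262]]),125); print(h[:,:2],h.mean(0))
print('side', ray(snap('side'),[[160+38/4,100+186/4],[160+170/4,100+140/4]],125)[:,:2])
k=f([[188,358],[413,384],[390,578],[163,550]]); C=ray(c,k,12)[:,:2];print('cover',C,C.mean(0)); print('tab',ray(c,f([[240,464],[322,470]]),46)[:,:2])
print('tub',ray(c,f([[413,72],[606,68],[609,302],[417,304]]),75)[:,:2])
p=h.mean(0); plan(p[0],p[1],220,0); plan(p[0],p[1],114,0)
```

```text
[[643.16904538 373.25595907]
 [535.00942191 372.5216853 ]] [589.08923364 372.88882219 125.        ]
side [[534.72450559 368.41363534]
 [641.67790552 365.87165403]]
cover [[459.89411174 336.73890692]
 [434.50963461 155.66072139]
 [281.56556814 176.86722179]
 [307.78251368 358.10594405]] [370.93795704 256.84319854]
tab [[378.50035135 285.81084686]
 [372.36117581 222.17687698]]
tub [[676.26774398 142.58488382]
 [675.41824653  -5.89051641]
 [495.93966545  -3.30879835]
 [498.48706486 142.12655575]]
turn 1 x -0.1 | shift 2 x [ 0.8 37.5 -4.8] total [ 1.6 75.1 -9.7]
turn 1 x -0.1 | shift 3 x [ 0.5 25.  32.1] total [ 1.6 75.1 96.3]
```

Request:
carry_out:
  motion:
    - [1,27,0,0,0.4]
    - [1,27,0,0,0.4]
    - [0,26,0,0,0.4]
    - [0,0,0,0,0.4]
    - [0,0,35,0,0.4]
    - [0,0,35,0,0.4]
    - [0,0,20,0,0.4]
    - [0,0,6,0,0.4]
    - [0,0,0,0,0.4]

```text
t: 32.85
eef_pos: [589.4, 368.7, 114.8]
tcp_rot: [3.141, 0.001, -0.001]
ft_force: [-0.6, 0.0, 1.0]
opening: 0.6
grip_force: 0.0
```

Request:
carry_out:
  motion:
    - [0,0,0,0,0.8]
    - [0,0,0,0,1]
    - [0,0,0,0,1]
    - [0,0,0,0,1]
    - [0,0,0,0,1]
    - [0,0,0,0,1]
    - [0,0,0,0,1]

```text
t: 33.55
eef_pos: [589.4, 372.8, 116.1]
tcp_rot: [-3.135, -0.003, -0.001]
ft_force: [-0.9, 21.0, -2.7]
opening: 0.116
grip_force: 30.0
```

Run:
```python
from h import *
s=env.state();p=s['eef_pos'];print(p,s['opening']*95,s['ft_force'],s['tcp_rot'])
a=np.arctan2(13,218);r=np.hypot(218,13)
pts=np.array([[r*np.cos(a+t),r*np.sin(a+t)] for t in np.arange(0,1.12,.1)])
d=np.diff(pts,axis=0);print(np.round(np.c_[-d[:,0],-d[:,1]],1).tolist())
```

```text
[589.42594134 372.81489537 116.0517062 ] 10.99892846453504 [-0.93643003 20.9933002  -2.73413235] [-3.13495025e+00 -2.56602555e-03 -8.47743361e-04]
[[2.4, -21.7], [4.5, -21.4], [6.7, -20.8], [8.7, -20.0], [10.6, -19.1], [12.5, -17.9], [14.2, -16.6], [15.8, -15.1], [17.2, -13.4], [18.5, -11.6], [19.5, -9.7]]
```

Request:
carry_out:
  motion:
    - [0,-4,0,0,1]
    - [0,1,-11,0,1]
    - [0,1,-11,0,1]
    - [0,2,-11,0,1]
    - [0,2,-11,0,1]
    - [0,3,-10,0,1]
    - [0,3,-10,0,1]
    - [0,4,-10,0,1]
    - [0,5,-10,0,1]
    - [0,0,0,0,1]

```text
t: 34.55
eef_pos: [589.2, 351.0, 201.0]
tcp_rot: [3.141, -0.0, -0.001]
ft_force: [1.1, -2.2, -7.1]
opening: 0.117
grip_force: 30.0
```

Run:
```python
from h import *
s=env.state();p=s['eef_pos'];print(p,s['opening']*95,s['ft_force'],s['tcp_rot'],s['moment'])
```

```text
[589.19991577 351.03359755 201.03844037] 11.136353101831594 [ 1.14546185 -2.23379722 -7.10918492] [ 3.14132969e+00 -1.90552296e-04 -1.12070904e-03] [-0.48351624 -0.0093628  -0.0552385 ]
```

Request:
carry_out:
  motion:
    - [0,5,-10,0,1]
    - [0,5.5,-9.5,0,1]
    - [0,6,-9,0,1]
    - [0,6,-9,0,1]
    - [0,7,-8.5,0,1]
    - [0,7,-8.5,0,1]
    - [0,8,-7.5,0,1]
    - [0,8,-7.5,0,1]
    - [0,8.5,-7,0,1]
    - [0,8.5,-6.5,0,1]
    - [0,9,-6,0,1]
    - [0,9,-6,0,1]

```text
t: 35.75
eef_pos: [589.0, 265.2, 296.6]
tcp_rot: [-3.139, -0.002, 0.0]
ft_force: [-2.9, 6.6, 3.5]
opening: 0.118
grip_force: 30.0
```

Request:
carry_out:
  motion:
    - [0,5,-2.5,0,1]
    - [0,0,0,0,1]
    - [0,0,0,0,1]
    - [0,0,0,0,1]
    - [0,0,0,0,1]
    - [0,0,0,0,1]
    - [0,0,0,0,1]
    - [0,0,0,0,1]

```text
t: 36.55
eef_pos: [589.0, 260.5, 299.3]
tcp_rot: [-3.138, -0.002, -0.0]
ft_force: [-5.0, 5.7, 5.9]
opening: 0.121
grip_force: 30.0
```

Run:
```python
from h import *
s=snap('side');show(s,(130,60,330,260),3,'p6.png')
```

```text
(no output)
```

View pics/p6.png

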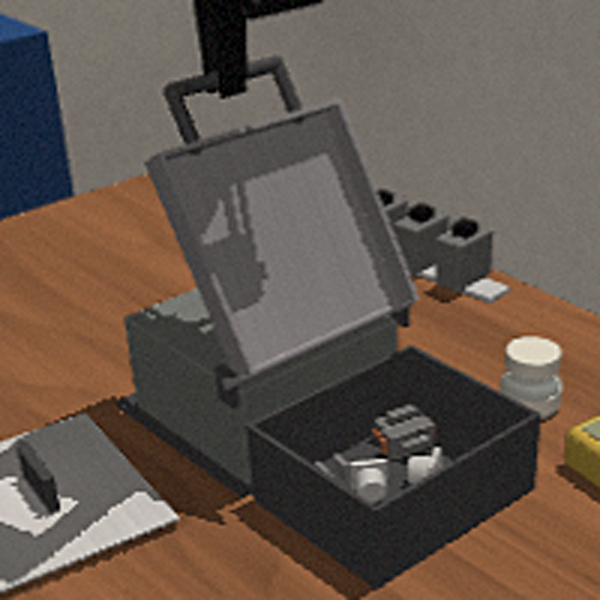

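The pan is empty and the parts are in the tub. Lowering the pan now.

Request:
carry_out:
  motion:
    - [0,-10,6,0,1]
    - [0,-17,12,0,1]
    - [0,-17,14,0,1]
    - [0,-15,15,0,1]
    - [0,-14,17,0,1]
    - [0,-12,18,0,1]
    - [0,-10,19,0,1]
    - [0,-8,20,0,1]
    - [0,-6,21,0,1]
    - [0,-3,22,0,1]
    - [0,-1,14,0,1]
    - [0,0,0,0,1]

```text
t: 37.8
eef_pos: [590.5, 372.9, 117.3]
tcp_rot: [-3.141, -0.002, -0.001]
ft_force: [7.5, 1.9, -4.5]
opening: 0.116
grip_force: 30.0
```

Request:
carry_out:
  motion:
    - [0,0,0,0,1]
    - [0,0,0,0,0.7]
    - [0,0,0,0,0.5]
    - [0,0,0,0,0.4]
    - [0,0,0,0,0.4]
    - [0,0,0,0,0.4]
    - [0,0,-30,0,0.4]
    - [0,0,-40,0,0.4]
    - [0,0,-40,0,0.4]
    - [0,0,-30,0,0.4]
    - [0,0,0,0,0.4]

```text
t: 38.9
eef_pos: [590.4, 373.2, 264.0]
tcp_rot: [-3.138, -0.007, -0.0]
ft_force: [-0.1, 0.1, 0.2]
opening: 0.597
grip_force: 0.0
```

Run:
```python
from h import *
c=snap('top','top7.png');show(c,(90,150,290,350),3,'p7.png');s=env.state();print(s['eef_pos'],s['tcp_rot'],s['ft_force'])
```

```text
[589.72213045 372.78363398 261.14860766] [-3.13972897e+00 -3.52140288e-03 -5.56645380e-04] [ 0.03884006  0.45723834 -0.80740235]
```

View pics/p7.png

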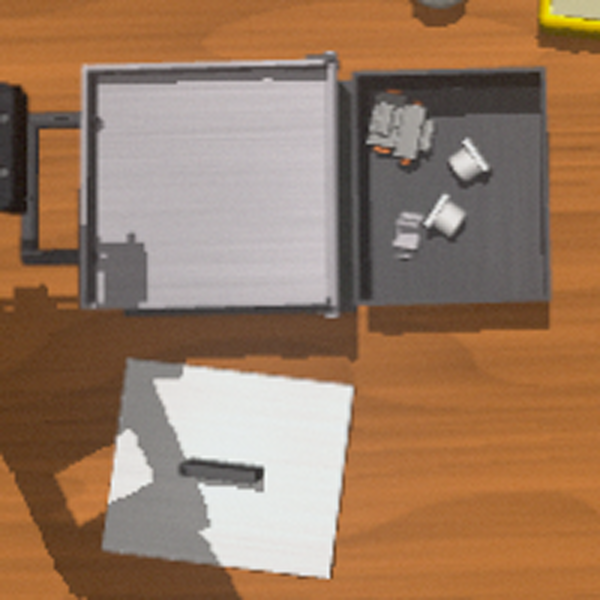

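All five parts lie in the tub: the carriers at crop (400,128), the caps at (468,162) and (447,216), and the clip at (407,235). The pan is down and empty, and the cover hasn't moved. Next I measure the cover and tub precisely.

Run:
```python
from h import *
c=snap('top'); s=snap('side')
im=cv2.cvtColor(cv2.imread('pics/top0.png'),cv2.COLOR_BGR2RGB); h=cv2.cvtColor(im,cv2.COLOR_RGB2HSV)
def big(m,roi):
    z=np.zeros_like(m,np.uint8);x0,y0,x1,y1=roi;z[y0:y1,x0:x1]=m[y0:y1,x0:x1]*255
    return max(cv2.findContours(z,cv2.RETR_EXTERNAL,cv2.CHAIN_APPROX_NONE)[0],key=cv2.contourArea)
k=big((h[...,1]<60)&(h[...,2]>150),(110,258,220,352)); r=rect(c,k,12); print('cover',r)
k=big((h[...,1]<120)&(h[...,2]<110),(140,295,190,320)); r=rect(c,k,46); print('tab',r)
k=big((h[...,1]<90)&(h[...,2]<110),(207,165,285,262)); r=rect(c,k,75); print('tub',r,cv2.boundingRect(k))
T=ray(s,[[213,202.5],[255,230],[309.25,198.75],[267.5,176.25]],75)[:,:2];print('tub side',T,T.mean(0))
cs=cv2.imread('pics/side0.png'); hs=cv2.cvtColor(cs,cv2.COLOR_BGR2HSV)
k=big((hs[...,1]<70)&(hs[...,2]>130),(95,190,195,265)); r=rect(s,k,12); print('cover side',r)
k=big((hs[...,1]<150)&(hs[...,2]<90),(125,200,160,240)); print('tab side px',cv2.boundingRect(k), cv2.boxPoints(cv2.minAreaRect(k)).tolist())
```

```text
cover ((371.6882019042969, 258.358154296875), (184.52264404296875, 154.89329528808594), 81.73977661132812)
tab ((372.3847961425781, 254.41897583007812), (63.03837203979492, 13.664345741271973), 81.12760162353516)
tub ((585.26513671875, 70.72868347167969), (149.38021850585938, 183.09365844726562), 89.17208099365234) (207, 173, 66, 81)
tub side [[497.97153    137.85710618]
 [498.64968298  -5.96486555]
 [672.44110892  -8.57566687]
 [673.77482305 135.29486632]] [585.70928624  64.65286002]
cover side ((371.1044006347656, 256.7052001953125), (184.4449920654297, 153.7356414794922), 81.93743896484375)
tab side px (136, 208, 14, 23) [[131.8461456298828, 210.7692108154297], [138.53846740722656, 206.3076629638672], [152.38462829589844, 227.07688903808594], [145.6923065185547, 231.53843688964844]]
```

Run:
```python
from h import *
plan(371.6,258,150,81.8)
```

```text
turn 10 x -8.2 | shift 6 x [-24.  -33.1  18. ] total [-144.2 -198.8  108. ]
```

Request:
carry_out:
  motion:
    - [0,0,0,-8.2,0.4]
    - [0,0,0,-8.2,0.4]
    - [0,0,0,-8.2,0.4]
    - [0,0,0,-8.2,0.4]
    - [0,0,0,-8.2,0.4]
    - [0,0,0,-8.2,0.4]
    - [0,0,0,-8.2,0.4]
    - [0,0,0,-8.2,0.4]
    - [0,0,0,-8.2,0.4]
    - [0,0,0,-8.2,0.4]
    - [0,0,0,0,0.4]

```text
t: 40.15
eef_pos: [589.0, 372.3, 257.1]
tcp_rot: [-3.139, 0.001, 1.433]
ft_force: [0.6, -0.1, 0.1]
opening: 0.601
grip_force: 0.0
```

Run:
```python
from h import *
plan(371.6,258,150,81.8); print(env.state()['eef_pos'])
```

```text
turn 1 x 0.3 | shift 6 x [-24.  -33.1  17.9] total [-144.2 -198.8  107.1]
[588.97527083 372.3382103  257.10409925]
```

Request:
carry_out:
  motion:
    - [-12,-17,6,0,0.4]
    - [-24,-33,18,0,0.4]
    - [-24,-33,18,0,0.4]
    - [-24,-33,18,0,0.4]
    - [-24,-33,18,0,0.4]
    - [-24,-33,18,0,0.4]
    - [-12,-17,11,0,0.4]
    - [0,0,0,0.3,0.4]
    - [0,0,0,0,0.4]

```text
t: 41.05
eef_pos: [372.7, 258.0, 151.9]
tcp_rot: [3.141, -0.0, 1.422]
ft_force: [-0.0, -0.1, 1.0]
opening: 0.6
grip_force: 0.0
```

Run:
```python
from h import *
s=env.state();print(s['eef_pos'],s['tcp_rot']);plan(371.6,258,24,81.8)
```

```text
[372.69100868 258.02571521 151.91963423] [ 3.14147267e+00 -1.64355876e-04  1.42226535e+00]
turn 1 x -0.3 | shift 3 x [-0.1 -0.4 42.6] total [ -0.2  -1.1 127.9]
```

Run:
```python
from h import *
s=snap('side'); show(s,(80,150,240,270),4,'p8.png')
```

```text
(no output)
```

View pics/p8.png

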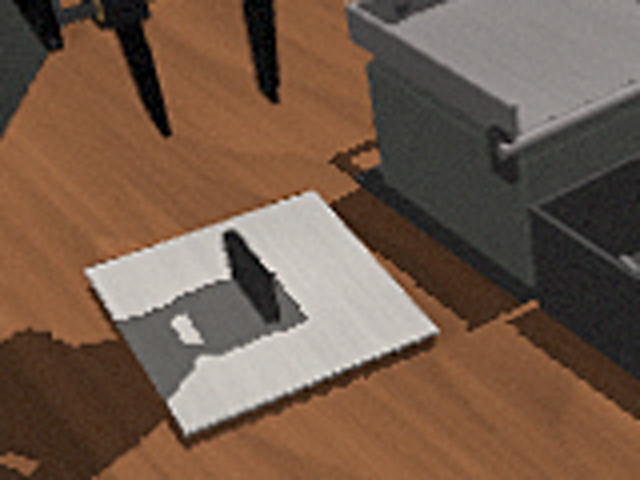

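The cover is in place, with its corners at side pixels (101,217) and (189,234). The fingers are above the tab, so I descend.

Request:
carry_out:
  motion:
    - [0,0,40,0,0.4]
    - [0,0,45,0,0.4]
    - [0,0,30,0,0.4]
    - [0,-1,13,0,0.4]
    - [0,0,0,0,0.4]
    - [0,0,0,0,0.8]
    - [0,0,0,0,1]
    - [0,0,0,0,1]
    - [0,0,0,0,1]
    - [0,0,0,0,1]
    - [0,0,0,0,1]
    - [0,0,0,0,1]

```text
t: 42.3
eef_pos: [371.3, 258.0, 24.1]
tcp_rot: [3.141, -0.0, 1.425]
ft_force: [0.8, 0.1, 4.1]
opening: 0.106
grip_force: 30.0
```

Request:
carry_out:
  motion:
    - [0,0,0,0,1]
    - [0,0,-15,0,1]
    - [0,0,-30,0,1]
    - [0,0,-40,0,1]
    - [0,0,-40,0,1]
    - [0,0,-40,0,1]
    - [0,0,-5,0,1]
    - [0,0,0,0,1]

```text
t: 43.1
eef_pos: [371.1, 257.9, 194.3]
tcp_rot: [3.14, -0.001, 1.425]
ft_force: [-0.3, -0.0, -3.0]
opening: 0.1
grip_force: 30.0
```

Request:
carry_out:
  motion:
    - [0,0,0,4,1]
    - [0,0,0,7,1]
    - [0,0,0,7,1]
    - [0,0,0,8,1]
    - [0,0,0,8,1]
    - [0,0,0,8,1]
    - [0,0,0,8,1]
    - [0,0,0,8,1]
    - [0,0,0,8,1]
    - [0,0,0,7,1]
    - [0,0,0,6,1]
    - [0,0,0,3.5,1]

```text
t: 44.3
eef_pos: [370.4, 257.5, 191.8]
tcp_rot: [3.14, 0.003, -0.019]
ft_force: [-0.6, -0.6, -3.1]
opening: 0.105
grip_force: 30.0
```

Run:
```python
from h import *
s=env.state();print(s['eef_pos'],s['tcp_rot'],s['opening']);plan(585.3,70.3,190,-0.8)
```

```text
[370.40190801 257.491769   191.75406952] [ 3.1398624   0.0034606  -0.01869666] 0.10541352239900025
turn 1 x -0.3 | shift 7 x [31.1 26.3  0.3] total [217.5 184.2   1.8]
```

Request:
carry_out:
  motion:
    - [14,12,0,0,1]
    - [27,23,0,0,1]
    - [30,25,0,0,1]
    - [30,25,0,0,1]
    - [30,25,0,0,1]
    - [30,25,0,0,1]
    - [28,25,0,0,1]
    - [18,15,0,0,1]
    - [10,9,0,0,1]
    - [0,0,0,0,1]
    - [0,0,0,0,1]
    - [0,0,0,0,1]

```text
t: 45.5
eef_pos: [584.5, 71.7, 193.6]
tcp_rot: [-3.141, 0.001, -0.014]
ft_force: [0.3, 0.3, -2.3]
opening: 0.104
grip_force: 30.0
```

Run:
```python
from h import *
s=env.state();print(s['eef_pos'],s['tcp_rot'],s['opening'],s['ft_force']);plan(585.3,70.3,100,-0.8)
c=snap('side');show(c,(160,80,340,250),4,'p9.png')
t=snap('top');cv2.imwrite('pics/top9.png',cv2.cvtColor(t['color'],cv2.COLOR_RGB2BGR))
# predicted cover plate corners if held as believed (cover origin = TCP z-24)
e=s['eef_pos'];a=s['tcp_rot'][2];R=np.array([[np.cos(a),-np.sin(a)],[np.sin(a),np.cos(a)]])
P=[np.r_[e[:2]+R@[x,y],e[2]-24+12] for x,y in((92,77),(92,-77),(-92,-77),(-92,77))]
print(((proj(c,P)-[160,80])*4).round(),proj(t,P).round(1))
```

```text
[584.51447643  71.71055512 193.59456367] [-3.14142770e+00  9.51658236e-04 -1.35272626e-02] 0.10382519594439583 [ 0.27582244  0.28065114 -2.27802164]
turn 1 x 0.0 | shift 3 x [ 0.3  0.5 31.2] total [ 0.8  1.4 93.6]
[[421. 227.]
 [610. 313.]
 [363. 434.]
 [177. 324.]] [[197.6 164.6]
 [272.2 163.7]
 [273.4 253.1]
 [197.5 254.2]]
```

View pics/p9.png

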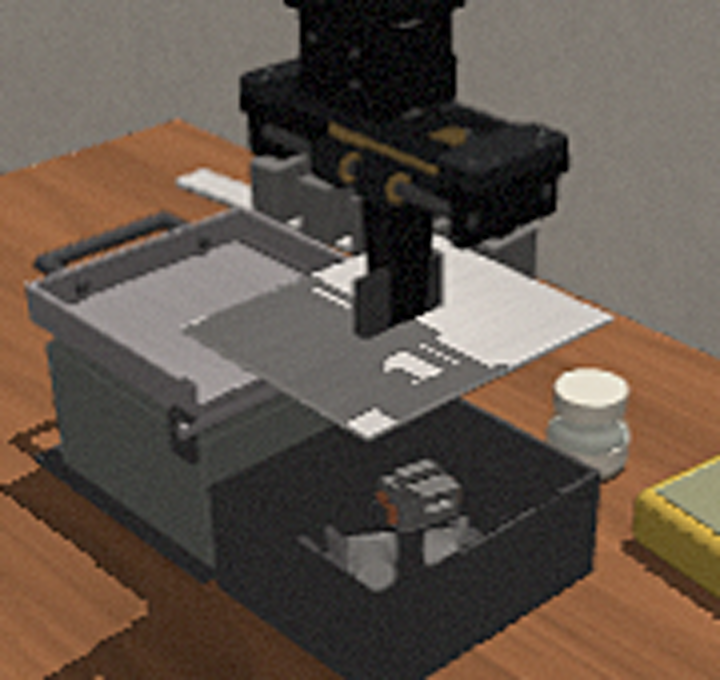

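The cover is held level above the tub, its observed corners within about 1 px of prediction: (612,317), (368,438) and (183,325) in the crop. The parts are visible inside the tub.

Run:
```python
from h import *
c=snap('side'); z=181.6
C=ray(c,np.float64([[612,317],[368,438],[183,325]])/4+[160,80],z)[:,:2]; print(C,(C[0]+C[2])/2)
t=env.read_camera('top'); h=cv2.cvtColor(t['color'],cv2.COLOR_RGB2HSV)
show(t,(180,140,300,270),5,'p10.png')
```

```text
[[672.85876889  -9.97535983]
 [490.84797006  -8.08060305]
 [495.31004508 147.02313414]] [584.08440698  68.52388715]
```

View pics/p10.png

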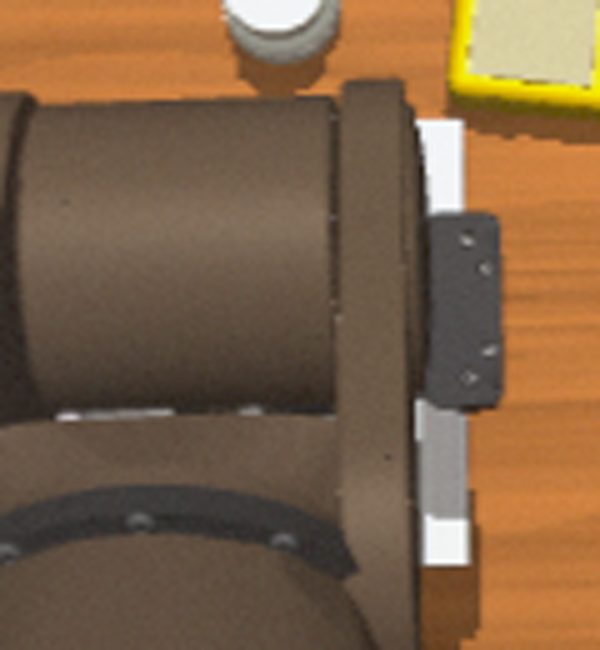

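The top view's corners, (272.6,163.6) and (274,253.2), match prediction within 1 px. I lower the cover in stages.

Request:
carry_out:
  motion:
    - [1,1.5,15,0,1]
    - [0,0,25,0,1]
    - [0,0,25,0,1]
    - [0,0,15,0,1]
    - [0,0,8,0,1]
    - [0,0,0,0,1]
    - [0,0,0,0,1]

```text
t: 46.4
eef_pos: [586.8, 69.4, 106.6]
tcp_rot: [-3.141, -0.001, -0.014]
ft_force: [-0.3, 0.2, -1.9]
opening: 0.099
grip_force: 30.0
```

Request:
carry_out:
  motion:
    - [0,0,3,0,1]
    - [0,0,3,0,1]
    - [0,0,2,0,1]
    - [0,0,0,0,1]
    - [0,0,0,0,1]

```text
t: 46.9
eef_pos: [586.5, 69.3, 97.9]
tcp_rot: [-3.141, -0.0, -0.015]
ft_force: [-1.3, 0.4, -2.8]
opening: 0.1
grip_force: 30.0
```

Request:
carry_out:
  motion:
    - [-1,0,2,0,1]
    - [0,0,2,0,1]
    - [0,0,2,0,1]
    - [0,0,0,0,1]
    - [0,0,1,0,1]
    - [0,0,0,0,1]
    - [0,0,0,0,1]

```text
t: 47.6
eef_pos: [585.5, 69.3, 91.1]
tcp_rot: [-3.142, -0.0, -0.015]
ft_force: [-1.0, 0.2, 0.2]
opening: 0.103
grip_force: 30.0
```

The force went to zero at z = 91 mm, exactly the seated height. Releasing and retreating.

Request:
carry_out:
  motion:
    - [0,0,0,0,0.8]
    - [0,0,0,0,0.7]
    - [0,0,0,0,0.6]
    - [0,0,0,0,0.6]
    - [0,0,-20,0,0.6]
    - [0,0,-40,0,0.6]
    - [0,0,-45,0,0.6]
    - [0,0,-40,0,0.6]
    - [0,-30,0,0,0.5]
    - [0,-45,0,0,0.5]
    - [0,-45,0,0,0.5]
    - [0,-45,0,0,0.5]

```text
t: 48.8
eef_pos: [587.7, 235.8, 236.1]
tcp_rot: [-3.141, -0.0, -0.015]
ft_force: [1.2, -0.6, -0.0]
opening: 0.5
grip_force: 0.0
```

Request:
carry_out:
  motion:
    - [0,-45,0,0,0.5]
    - [0,-45,0,0,0.5]
    - [0,-45,0,0,0.5]
    - [0,-45,0,0,0.5]
    - [0,-45,0,0,0.5]
    - [0,0,0,0,0.5]

```text
t: 49.4
eef_pos: [589.7, 464.1, 234.8]
tcp_rot: [-3.141, 0.001, -0.01]
ft_force: [0.7, -0.3, -0.4]
opening: 0.499
grip_force: 0.0
```

Run:
```python
from h import *
print(env.state()['eef_pos'])
a=snap('top')['color'][130:350,80:350]; b=snap('side')['color'][90:310,150:400]
im=np.hstack([cv2.resize(a,(400,326),interpolation=2),cv2.resize(b,(370,326),interpolation=2)])
cv2.imwrite('pics/p11.png',im[...,::-1])
```

```text
[589.72580595 464.12052307 234.77391782]
```

View pics/p11.png

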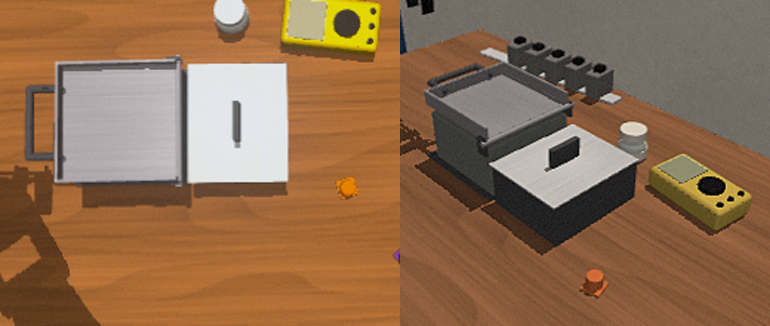

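The pictures show the cover flush and level on the tub, the pan down and empty, and the meter, jar and look-alikes undisturbed.

```bash
python3 -c "
from cell import env
print(env.job_done())"
```

```text
the job is handed in; nothing more can be done
None
```

The job is done and handed in at about 50 s: all five failed parts (two carriers, two end caps, the clip; no lens this run) went from the pan into the tub, the pan is back down level, the cover is seated level on the tub, and I left the bystanders and look-alikes alone.

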